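# Lay out sample bottles from the slanted rack in a grid on the tray

## Task

Draw the three square sample bottles out of the slanted rack and stand them upright on the tray as a second row, on the empty half beside the row of three already standing there, so that the six make a neat grid: each new bottle in line with one of those, sides parallel to the tray's edges, and one bottle's width between neighbours both ways. Set each bottle down gently rather than dropping it or letting it topple, and leave the row already standing, the round bottles in the rack and the other things on the bench where they are.

Things in the scene. Friction and masses are not known exactly. Their poses are not given: they have to be found in the camera images.
- sample0: A square white plastic sample bottle: body 42 x 42 mm, 82 mm tall, then a short shoulder and a round screw cap 36 mm across; 110 mm in all, about 0.12 kg; origin at the centre of its underside, z along the bottle to the cap, x and y square to its sides. At the start it stands in one of the five pockets of the rack, leaning with it; which pocket varies
- sample1: A square white plastic sample bottle: body 42 x 42 mm, 82 mm tall, then a short shoulder and a round screw cap 36 mm across; 110 mm in all, about 0.12 kg; origin at the centre of its underside, z along the bottle to the cap, x and y square to its sides. At the start it stands in one of the five pockets of the rack, leaning with it; which pocket varies
- sample2: A square white plastic sample bottle: body 42 x 42 mm, 82 mm tall, then a short shoulder and a round screw cap 36 mm across; 110 mm in all, about 0.12 kg; origin at the centre of its underside, z along the bottle to the cap, x and y square to its sides. At the start it stands in one of the five pockets of the rack, leaning with it; which pocket varies
- standing0: A square white plastic sample bottle: body 42 x 42 mm, 82 mm tall, then a short shoulder and a round screw cap 36 mm across; 110 mm in all, about 0.12 kg; origin at the centre of its underside, z along the bottle to the cap, x and y square to its sides. It already stands on the tray: the three standing bottles are the grid's first row, at the tray's +x side, and stay where they are
- standing1: A square white plastic sample bottle: body 42 x 42 mm, 82 mm tall, then a short shoulder and a round screw cap 36 mm across; 110 mm in all, about 0.12 kg; origin at the centre of its underside, z along the bottle to the cap, x and y square to its sides. It already stands on the tray: the three standing bottles are the grid's first row, at the tray's +x side, and stay where they are
- standing2: A square white plastic sample bottle: body 42 x 42 mm, 82 mm tall, then a short shoulder and a round screw cap 36 mm across; 110 mm in all, about 0.12 kg; origin at the centre of its underside, z along the bottle to the cap, x and y square to its sides. It already stands on the tray: the three standing bottles are the grid's first row, at the tray's +x side, and stay where they are
- rack: Slanted grey rack, fixed, 278 mm long. Five pockets in a row along y, 54 mm apart, 46 x 46 mm inside, 40 mm deep, lean 30 degrees: their axis, up and out, is (-0.5, 0, 0.866) in the rack's frame, caps towards -x. A bottle at home has its origin at (0.020, y, 0.032), y = 0, +-0.054 or +-0.108; its neighbours are 12 mm away. Origin: mid foot on the bench; z up; -x roughly towards the robot
- pocket2 (a point): Centre of the floor of the rack's middle pocket (frame as the rack's). A bottle at home stands 70 mm out of its pocket, the first 42 mm of that flat-sided body. Fingers have room at the bottles' fronts and backs (rack -x and +x sides), not between neighbours; 2 mm play on each side lets a bottle lean 3 degrees more than its pocket
- round0: Bystander in the same rack: a round white bottle, 42 mm across, with sloping shoulders and a narrower 28 mm cap, 100 mm tall, so a little lower than the square ones; stays in its pocket. Origin at the centre of its underside, z along the bottle
- round1: Bystander in the same rack: a round white bottle, 42 mm across, with sloping shoulders and a narrower 28 mm cap, 100 mm tall, so a little lower than the square ones; stays in its pocket. Origin at the centre of its underside, z along the bottle
- tray: Plain grey plastic tray, fixed, 188 mm (its x) by 274 mm (its y), floor 4 mm thick, rim 16 mm above the bench. Origin at the centre of its underside, z up. Finished grid: two rows of three along y, centred on the tray, 84 mm between bottle centres both ways (42 mm between neighbours). The row of three at +x (away from the robot) already stands; the row at -x is to be added
- place0 (a point): Empty place of the grid, on the tray's floor: where the centre of one sample bottle's underside belongs (any of the three in any place). Axes as the tray's. In the tray's frame at (-0.042, -0.084, 0.004)
- place1 (a point): Empty place of the grid, on the tray's floor: where the centre of one sample bottle's underside belongs (any of the three in any place). Axes as the tray's. In the tray's frame at (-0.042, +0.000, 0.004)
- place2 (a point): Empty place of the grid, on the tray's floor: where the centre of one sample bottle's underside belongs (any of the three in any place). Axes as the tray's. In the tray's frame at (-0.042, +0.084, 0.004)
- first0 (a point): Place of the grid, on the tray's floor, where standing0 already stands (within 3 mm). In the tray's frame at (+0.042, -0.084, 0.004)
- first1 (a point): Place of the grid, on the tray's floor, where standing1 already stands (within 3 mm). In the tray's frame at (+0.042, +0.000, 0.004)
- first2 (a point): Place of the grid, on the tray's floor, where standing2 already stands (within 3 mm). In the tray's frame at (+0.042, +0.084, 0.004)
- oil_bottle: Bystander, loose: small amber dropper bottle of immersion oil, 28 mm across, 76 mm tall, between the rack and the tray. Origin at the middle of its underside
- slide_box: Bystander, loose: closed flat grey slide box, 83 x 98 x 35 mm, behind. Origin at the middle of its underside
- staining_jar: Bystander, loose: glass staining jar, 60 mm across, 110 mm tall, behind. Origin at the middle of its underside
- tally_counter: Bystander, loose: steel hand tally counter, 48 mm across, 38 mm tall, in front. Origin at the middle of its underside
- marker_pen: Bystander, loose: marker pen, 130 mm long, lying in front, to the left. Origin at the middle of its underside
Not all that is in view belongs to the job. What is shaped like the sample1 but blue or red is not meant.

How it is judged:
By the outcome, as a careful person would: the job done as asked, in the order asked, and still so for the second after the job is handed in, with the robot touching nothing.
It also fails if it takes over 72 s, if anything falls off the work surface, if the arm or the gripper's body presses on something with over 40 N, if the wrist force passes 120 N, or if a joint passes its speed limit or range.

## Robot

A 7-joint arm with a two-finger parallel gripper is mounted at the origin on the work surface. World frame = base frame: x ahead of the robot, y to its left, z up, the work surface at z = 0. Lengths are in m, angles in rad, forces in N, time in s.
With the tool pointing down it reaches from about 0.35 to 0.9 m from the base axis. Payload 8.1 kg.
Tool frame: the origin (TCP) lies midway between the tips of the shut fingers; the grasp point (between the pads) lies 19 mm behind it; z points along the fingers, y is the line along which they close (so a half turn about z gives the same grasp; the last joint's range is limited). The gripper opens to 85 mm and grips with 20 to 120 N. Pads are 22 mm wide; open, the fingers measure 114 mm over their backs; the gripper's body (76 mm by 85 mm) begins 54 mm behind the grasp point. The pads swing forward as they close: fully open they stand 13 mm farther back than shut.
Start: joints at [-1.227, 0.434, 0.025, 1.573, -0.012, 1.134, -0.075], TCP at [0.27, 0.564, 0.231] pointing down, gripper open.
Joint ranges: [-2.62, 2.62], [-0.44, 2.09], [-1.27, 1.32], [0.08, 2.57], [-1.32, 4.46], [0.12, 2], [-2.74, 2.74]. Speed limits (rad/s): [2.22, 2.22, 3.01, 3.01, 3.14, 3.14, 3.14].

## Interface

Orientations are given as a unit quaternion [x, y, z, w].
In Python, from workcell import * gives the robot as it stands.
- The arm moves only by the shell command python3 -m creep 'ROWS' [OPENING] [FORCE]. ROWS is JSON, a list that holds one entry, the list of rows, each a list of 4 numbers: the shift along the tool's x, y, z in cm, then the turn about the tool's z in degrees. In form: [[[tx, ty, tz, yaw], ...]]. A call has 1 to 8 rows; each row is the pose to reach, as a shift and turn from the pose commanded when the call began, along the tool's axes at that moment; what a row does not reach only later rows make up. A row lasts 1/12 s, in which the tool goes at most 41.7 mm and 7.16 degrees, less where a joint would pass 70% of its speed; a pose out of reach is approached as far as the arm can. A call with a gripper value outside its range is refused whole. OPENING is the gripper command: -1 is shut, 1 is fully open, values between are in proportion, set as the call begins (- or left out, the last holds). The fingers move at their own pace and stop on an object; FORCE is the grip in N (left out, the last holds). Time passes only in rows, so rows that repeat a pose let the fingers close. It gives the time, the measured TCP pose, the force, the opening and the grip force at its end, in the units of the state.
- sense(): the state, without advancing time (a new reading comes with each control period).
- grab_frame(name): name is "scene" or "top" or "wrist"; returns a dict with "image" (480x640x3 uint8, red, green, blue), "depth" (480x640 float32, m along the optical axis (not along the pixel's ray), 0 where there is no reading), "K" (3x3 intrinsics, pixels), "k1" (the pictures are not rectified: a ray, as slopes to the right and down, at radius r is drawn at 1 + k1 r^2 times it, then the intrinsics apply), "eye" and "orientation" of the camera in the world. Camera axes: x right, y down, z forward; pixel columns grow to the right and rows downward; lengths in m; the calibration is good to about 2 mm. A picture is of the moment at which its call begins.
- sign_off(): hands the job in; it is judged then, once.
The state is a dict: "t": time; "joint_pos": joint angles; "joint_vel": joint speeds; "joint_torque": joint torques, N m; "position": TCP position; "orientation": TCP orientation; "wrist_force": force on the tool from outside, world axes, zero at the start; "torque": the same for the moment, N m; "grip_width": finger opening in m; "finger_force": force on a finger pad.
Only numpy, scipy, OpenCV 4.12 (cv2) and the standard library are available. Lean on these libraries where they do the work, as an engineer would, in place of code of your own. Each camera call takes 0.05 s, during which the arm holds its last target. There are 200 camera calls.

## Working session

There is one attempt and no reset: what is moved stays moved. The work goes in short steps, Python scripts to look and compute and a shell command to move; the robot and the scene stay as the last step left them, time stands still between calls to the robot, and variables do not carry over. Pictures are saved under pics/ and viewed, at most 10 in all, crops included, and the job is handed in when it is done.

```bash
ls; mkdir -p pics
cat > h.py <<'E'
from workcell import *
import numpy as np, cv2
from scipy.spatial.transform import Rotation as R
def ray(f,u,v):
    K=np.array(f["K"]);p=np.array([[(u-K[0,2])/K[0,0],(v-K[1,2])/K[1,1]]])[0]
    q=p.copy()
    for _ in range(20): q=p/(1+f["k1"]*(q@q))
    return R.from_quat(f["orientation"]).apply([q[0],q[1],1.])
def onz(f,u,v,z):
    d=ray(f,u,v);e=np.array(f["eye"]);return e+d*(z-e[2])/d[2]
def atd(f,u,v):
    return np.array(f["eye"])+ray(f,u,v)*f["depth"][int(v),int(u)]
def proj(f,P):
    K=np.array(f["K"]);c=R.from_quat(f["orientation"]).inv().apply(np.array(P)-f["eye"])
    q=c[:2]/c[2];q=q*(1+f["k1"]*(q@q));return K[0,0]*q[0]+K[0,2],K[1,1]*q[1]+K[1,2]
def cloud(f):
    K=np.array(f["K"]);v,u=np.mgrid[0:480,0:640]
    p=np.stack([(u-K[0,2])/K[0,0],(v-K[1,2])/K[1,1]],-1);q=p
    for _ in range(20): q=p/(1+f["k1"]*(q**2).sum(-1,keepdims=True))
    c=np.concatenate([q,np.ones(q.shape[:2]+(1,))],-1)*f["depth"][...,None]
    return R.from_quat(f["orientation"]).apply(c.reshape(-1,3)).reshape(480,640,3)+f["eye"]
E
python3 - <<'E'
from h import *
import pickle
s=sense();print({k:np.round(s[k],3) for k in s})
for n in ("scene","top"):
    f=grab_frame(n);pickle.dump(f,open(n+".pkl","wb"));cv2.imwrite(f"pics/{n}0.png",f["image"][...,::-1]);print(n,f["eye"],R.from_quat(f["orientation"]).as_matrix()[:,2],f["K"][0],f["k1"])
print(R.from_quat(s["orientation"]).as_matrix().round(3))
E
```

```text
pics
{'t': np.float64(0.0), 'joint_pos': array([-1.227,  0.435,  0.025,  1.574, -0.012,  1.134, -0.075]), 'joint_vel': array([-0.001, -0.   , -0.001, -0.001, -0.001,  0.001, -0.001]), 'joint_torque': array([ 0.0000e+00, -6.7049e+01,  1.0250e+00, -3.1619e+01,  1.5000e-02,
        1.3000e-02, -0.0000e+00]), 'position': array([0.27 , 0.563, 0.231]), 'orientation': array([ 0.222,  0.975, -0.001, -0.   ]), 'wrist_force': array([0.506, 0.103, 1.126]), 'torque': array([-0.054, -0.004,  0.007]), 'finger_force': np.float64(0.0), 'grip_width': np.float64(0.085)}
scene [1.34519104 0.50119004 0.65669351] [-0.73392999 -0.43619104 -0.52065741] [556.51300827   0.         318.12218851] -0.15409637586128236
top [0.30271768 0.0145853  1.37932833] [ 0.17088023 -0.00448569 -0.9852816 ] [565.91288244   0.         315.20983483] 0.06188347924546897
[[-0.902  0.432 -0.001]
 [ 0.432  0.902 -0.001]
 [-0.    -0.002 -1.   ]]
```

View pics/scene0.png

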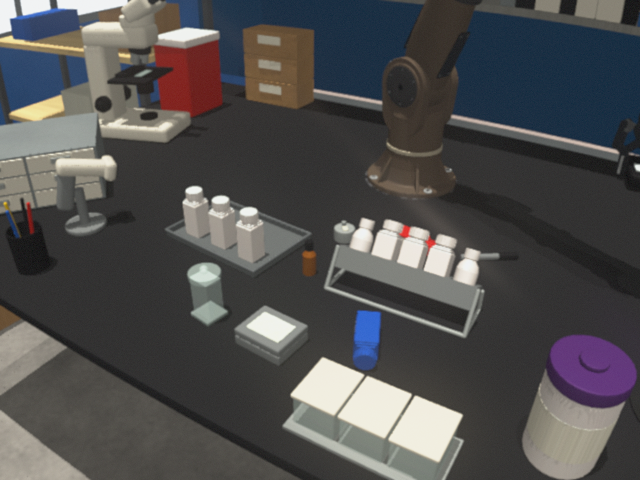

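View pics/top0.png

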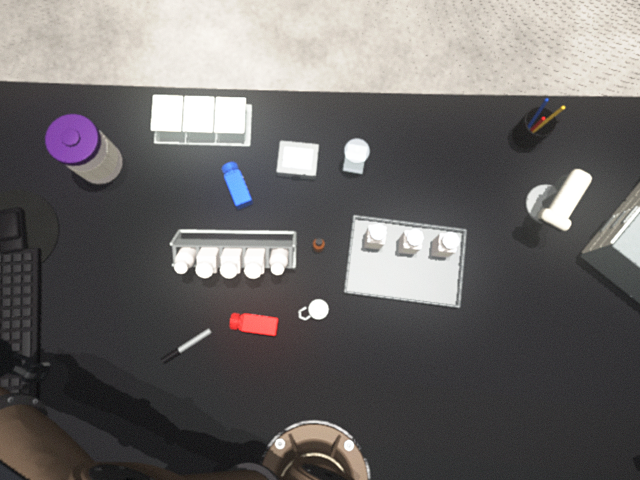

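Run:
```python
from h import *
import pickle
t=pickle.load(open("top.pkl","rb"));s=pickle.load(open("scene.pkl","rb"))
a=cv2.resize(t["image"][215:295,155:315],(800,400)[:2],interpolation=cv2.INTER_CUBIC)
b=cv2.resize(s["image"][205:335,315:500],(284,200),interpolation=cv2.INTER_CUBIC)
c=cv2.resize(t["image"][205:315,335:475],(254,200),interpolation=cv2.INTER_CUBIC)
im=np.zeros((600,800,3),np.uint8);im[:400]=a;im[400:,:284]=b;im[400:,300:554]=c
cv2.imwrite("pics/crop1.png",im[...,::-1])
P=cloud(t)
print("bench z",np.median(P[330:360,400:450,2]), "tray floor",np.median(P[275:290,370:440,2]))
m=((P[...,2]>.085)&(P[...,2]<.2)).astype(np.uint8);m[:, 480:]=0;m[:215]=0;m[295:]=0
n,l,st,ce=cv2.connectedComponentsWithStats(m)
for i in range(1,n):
    if st[i,4]>20:
        q=P[l==i];print(st[i],ce[i].round(1),q.mean(0).round(4),q.max(0).round(4),q.min(0).round(4))
```

```text
bench z 0.0005108746170932044 tray floor 0.004360496381741741
[368 224  19  20 297] [377.  233.4] [ 0.5545 -0.1321  0.1068] [ 0.5783 -0.1134  0.1219] [ 0.5354 -0.1555  0.085 ]
[404 230  19  20 308] [413.  238.9] [ 0.5435 -0.2144  0.1067] [ 0.5657 -0.1964  0.1211] [ 0.5241 -0.2366  0.0855]
[438 233  21  19 315] [448. 242.] [ 0.5383 -0.2939  0.1065] [ 0.5607 -0.2748  0.1196] [ 0.5205 -0.3156  0.0855]
[174 250  19  24 316] [182.8 261.6] [0.4793 0.3072 0.1057] [0.509  0.3291 0.1285] [0.4522 0.2901 0.0851]
[196 250  22  28 502] [206.4 263. ] [0.4762 0.2525 0.1139] [0.5108 0.2774 0.1375] [0.4437 0.2324 0.0852]
[221 250  21  28 481] [230.7 263.3] [0.4765 0.198  0.1146] [0.5118 0.2215 0.1382] [0.445  0.1791 0.0852]
[245 250  20  29 469] [254.2 263.6] [0.4772 0.1452 0.1148] [0.513  0.1679 0.1373] [0.4446 0.1255 0.0852]
[270 252  18  23 300] [278.1 262.6] [0.4817 0.0921 0.106 ] [0.5092 0.1121 0.1299] [0.4549 0.0728 0.0851]
```

View pics/crop1.png

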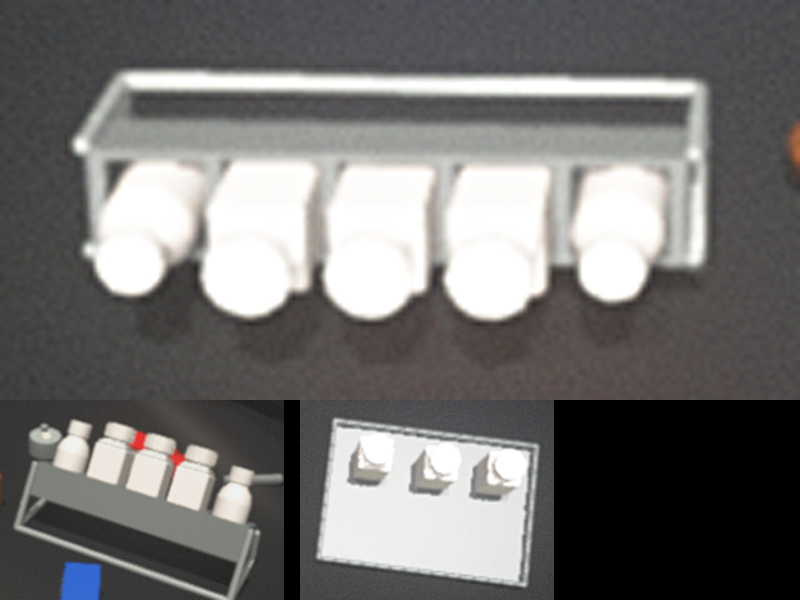

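```bash
cat > m.py <<'E'
from h import *
def disc(q,n,thr=.005):
    h=q@n; top=np.percentile(h,97); q=q[h>top-thr]; 
    return q, (q[:,:2].max(0)+q[:,:2].min(0))/2, q.mean(0), np.ptp(q,axis=0)
E
python3 - <<'E'
from m import *
import pickle
t=pickle.load(open("top.pkl","rb"))
P=cloud(t)
m=((P[...,2]>.085)&(P[...,2]<.2)).astype(np.uint8);m[:, 480:]=0;m[:215]=0;m[295:]=0
n,l,st,ce=cv2.connectedComponentsWithStats(m)
for i in range(1,n):
    q=P[l==i]
    if len(q)<20: continue
    ax=np.array([0,0,1.]) if ce[i][0]>340 else np.array([-.5,0,.866])
    q,b,mm,e=disc(q,ax);print(len(q),b.round(4),mm.round(4),e.round(3))
# tray rim: points in tray region
g=((P[...,2]>.009)&(P[...,2]<.022)&(P[...,1]<-.03)&(P[...,1]>-.42)&(P[...,0]>.3)&(P[...,0]<.66))
q=P[g][:,:2].astype(np.float32);print(len(q))
print(cv2.minAreaRect(q))
# image-based tray outer contour
im=t["image"].astype(int);gr=im.max(2)
mk=((gr>70)).astype(np.uint8);mk[:, :335]=0;mk[:,480:]=0;mk[:205]=0;mk[315:]=0
c=max(cv2.findContours(mk,0,2)[0],key=cv2.contourArea)
hull=cv2.convexHull(c);bx=cv2.approxPolyDP(hull,6,True)[:,0];print(bx.tolist())
w=np.array([onz(t,u,v,.016)[:2] for u,v in hull[:,0]],np.float32);print(cv2.minAreaRect(w))
E
```

```text
104 [ 0.5569 -0.1332] [ 0.5566 -0.1336  0.1159] [0.035 0.032 0.008]
102 [ 0.5464 -0.2162] [ 0.5448 -0.2174  0.1165] [0.033 0.034 0.007]
124 [ 0.5404 -0.2974] [ 0.5403 -0.2974  0.1157] [0.034 0.034 0.006]
70 [0.4639 0.3082] [0.4647 0.3089 0.1197] [0.023 0.026 0.016]
146 [0.4596 0.2555] [0.4595 0.2553 0.1269] [0.032 0.033 0.021]
139 [0.4596 0.2002] [0.4596 0.2004 0.1273] [0.029 0.034 0.021]
146 [0.4608 0.1462] [0.4608 0.1463 0.1273] [0.03  0.035 0.021]
83 [0.4656 0.0922] [0.4657 0.0921 0.1181] [0.021 0.025 0.02 ]
1507
((0.4764805734157562, -0.21804922819137573), (0.35799312591552734, 0.3420577049255371), 7.4999003410339355)
[[478, 211], [479, 292], [456, 314], [335, 314], [335, 205]]
((0.511620044708252, -0.21757104992866516), (0.26810160279273987, 0.35603615641593933), 1.3236823081970215)
```

```bash
cat > go.py <<'E'
from h import *
import sys
# usage: go.py x y z yawdeg(of tool y axis away from world +y, ccw)
def go(x,y,z,th):
    s=sense();M=R.from_quat(s["orientation"]).as_matrix()
    d=M.T@(np.array([x,y,z])-s["position"])*100
    a=np.radians(th);yd=M.T@np.array([-np.sin(a),np.cos(a),0]);ph=np.degrees(np.arctan2(-yd[0],yd[1]))
    print("row",d.round(2),round((ph+90)%180-90,1),"t",round(float(s["t"]),2),"q",np.round(s["joint_pos"],2),"F",np.round(s["wrist_force"],1),"w",round(float(s["grip_width"]),4),"pos",np.round(s["position"],4))
if __name__=="__main__": go(*map(float,sys.argv[1:5]))
E
python3 go.py .464 .1445 .22 0.6
python3 - <<'E'
from h import *
import pickle
t=pickle.load(open("top.pkl","rb"))
g=t["image"].max(2).astype(np.uint8)
sub=g[205:315,335:480];th,mk=cv2.threshold(sub,0,255,cv2.THRESH_OTSU);print("otsu",th, sub[100,20:24])
for T in (90,110,130):
    mk=(sub>T).astype(np.uint8);mk=cv2.morphologyEx(mk,cv2.MORPH_CLOSE,np.ones((5,5)))
    c=max(cv2.findContours(mk,0,2)[0],key=cv2.contourArea)[:,0]+[335,205]
    w=np.array([onz(t,u,v,.016)[:2] for u,v in c],np.float32);print(T,cv2.contourArea(c),cv2.minAreaRect(w))
E
```

```text
row [-35.6  -29.37   1.11] -26.2 t 0.1 q [-1.23  0.44  0.03  1.57 -0.01  1.13 -0.08] F [ 0.5  0.4 -0. ] w 0.0855 pos [0.2699 0.5632 0.2306]
otsu 155.0 [75 75 75 73]
90 9181.0 ((0.5083787441253662, -0.21181723475456238), (0.2841149866580963, 0.1973845213651657), 84.01344299316406)
110 9047.0 ((0.5079770088195801, -0.21177345514297485), (0.2824307978153229, 0.19578348100185394), 83.95948791503906)
130 8929.0 ((0.5077470541000366, -0.21212013065814972), (0.28039246797561646, 0.19452767074108124), 83.91643524169922)
```

```bash
python3 -m creep '[[[-35.6,-29.4,1.1,-26.2],[-35.6,-29.4,1.1,-26.2],[-35.6,-29.4,1.1,-26.2],[-35.6,-29.4,1.1,-26.2],[-35.6,-29.4,1.1,-26.2],[-35.6,-29.4,1.1,-26.2],[-35.6,-29.4,1.1,-26.2],[-35.6,-29.4,1.1,-26.2]]]' 0.05 20
python3 go.py .464 .1445 .22 0.6
```

```text
t: 0.77
position: [0.4103, 0.2591, 0.2232]
orientation: [-0.005, 1.0, -0.0, -0.0]
wrist_force: [0.2, 0.3, 0.4]
grip_width: 0.0448
finger_force: 0.0
row [ -5.25 -11.52   0.32] 0.0 t 0.77 q [-0.7   0.22  0.03  1.92 -0.01  1.01  0.92] F [0.2 0.3 0.4] w 0.0448 pos [0.4103 0.2591 0.2232]
```

```bash
python3 -m creep '[[[-5.2,-11.5,0.3,0],[-5.2,-11.5,0.3,0],[-5.2,-11.5,0.3,0],[-5.2,-11.5,0.3,0],[-5.2,-11.5,0.3,0],[-5.2,-11.5,0.3,0]]]'
python3 go.py .464 .1445 .22 0.6
python3 - <<'E'
from h import *
f=grab_frame("wrist");cv2.imwrite("pics/w1.png",f["image"][...,::-1]);print(f["eye"],R.from_quat(f["orientation"]).as_matrix().round(3).tolist())
import pickle;pickle.dump(f,open("w1.pkl","wb"))
E
```

```text
t: 1.27
position: [0.463, 0.1469, 0.2202]
orientation: [-0.005, 1.0, 0.0, -0.0]
wrist_force: [0.0, 0.6, 0.1]
grip_width: 0.0448
finger_force: 0.0
row [-0.1  -0.25  0.02] -0.0 t 1.27 q [-0.51  0.22  0.11  1.92 -0.03  1.    1.2 ] F [0.  0.6 0.1] w 0.0448 pos [0.463  0.1469 0.2202]
[0.38260641 0.14579976 0.36216732] [[-0.009, 0.951, 0.31], [1.0, 0.009, 0.003], [0.0, 0.31, -0.951]]
```

View pics/w1.png

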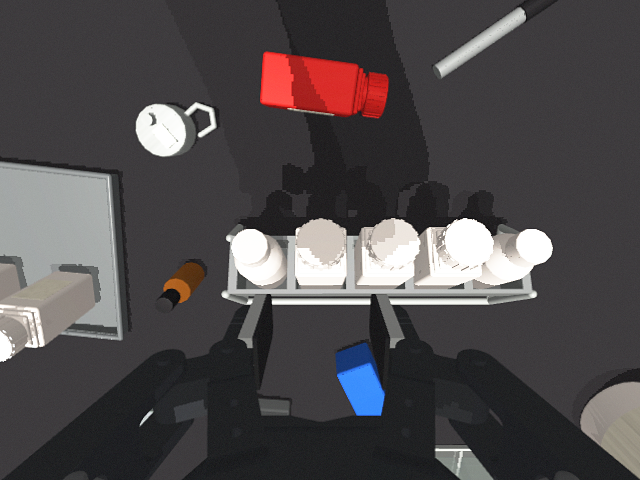

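Run:
```python
from m import *
import pickle
f=pickle.load(open("w1.pkl","rb"));P=cloud(f)
n=np.array([-.5,0,.866]);im=f["image"]
m=((P[...,2]>.085)&(P[...,2]<.15)&(P[...,1]>.06)).astype(np.uint8);m[292:]=0
k,l,st,ce=cv2.connectedComponentsWithStats(m)
H=P@n
for u0,u1 in ((230,285),(295,347),(362,420),(441,494),(514,553)):
    g=(m>0);g[:,:u0]=0;g[:,u1:]=0
    q,b,mm,e=disc(P[g],n,.004);print(len(q),b.round(4),mm.round(4),e.round(3))
```

```text
1015 [0.4677 0.092 ] [0.467  0.0925 0.1164] [0.024 0.028 0.016]
1865 [0.4614 0.146 ] [0.4609 0.1461 0.1248] [0.032 0.037 0.021]
1866 [0.4608 0.2002] [0.4604 0.1998 0.1248] [0.032 0.037 0.021]
1887 [0.4603 0.254 ] [0.4599 0.2535 0.1248] [0.032 0.038 0.021]
1010 [0.4656 0.3079] [0.465  0.3072 0.1163] [0.024 0.028 0.016]
```

```bash
python3 -m creep '[[[-0.2,-0.1,4,0],[-0.2,-0.1,7,0],[-0.2,-0.1,9,0],[-0.2,-0.1,10,0],[-0.2,-0.1,11,0],[-0.2,-0.1,12,0],[-0.2,-0.1,12,0]]]'
python3 go.py .465 .146 .10 0.6
python3 -m creep '[[[0,0,0,0],[0,0,0,0],[0,0,0,0],[0,0,0,0],[0,0,0,0]]]' -1 30
```

```text
t: 1.9
position: [0.4648, 0.1463, 0.0994]
orientation: [-0.006, 1.0, -0.0, -0.001]
wrist_force: [-0.1, 0.5, -0.1]
grip_width: 0.0453
finger_force: 0.0
row [-0.02 -0.03 -0.06] 0.1 t 1.9 q [-0.49  0.38  0.1   2.06 -0.06  0.71  1.22] F [-0.1  0.5 -0.1] w 0.0453 pos [0.4648 0.1463 0.0994]
t: 2.32
position: [0.4655, 0.1459, 0.1008]
orientation: [-0.005, 1.0, 0.0, 0.0]
wrist_force: [0.5, -0.7, -1.9]
grip_width: 0.035
finger_force: 30.0
```

```bash
python3 -m creep '[[[0.3,0,-0.5,0],[0.6,0,-1.0,0],[0.9,0,-1.6,0],[1.2,0,-2.1,0],[1.5,0,-2.6,0],[1.5,0,-2.6,0]]]'
python3 -m creep '[[[-0.5,0,-0.45,0],[-1.05,0,-0.85,0],[-1.6,0,-1.2,0],[-2.15,0,-1.55,0],[-2.75,0,-1.8,0],[-3.3,0,-2.05,0],[-4.4,0,-2.4,0],[-4.4,0,-2.4,0]]]'
python3 - <<'E'
from h import *
f=grab_frame("scene");cv2.imwrite("pics/s1.png",cv2.resize(f["image"][150:350,290:530],(720,600),interpolation=cv2.INTER_CUBIC)[...,::-1])
E
```

```text
t: 2.82
position: [0.4501, 0.1459, 0.1275]
orientation: [-0.005, 1.0, 0.0, 0.001]
wrist_force: [-0.6, 0.2, -1.6]
grip_width: 0.0352
finger_force: 30.1
t: 3.48
position: [0.4967, 0.1461, 0.151]
orientation: [-0.005, 1.0, 0.0, 0.001]
wrist_force: [-1.7, -0.9, 0.1]
grip_width: 0.0349
finger_force: 30.4
```

View pics/s1.png

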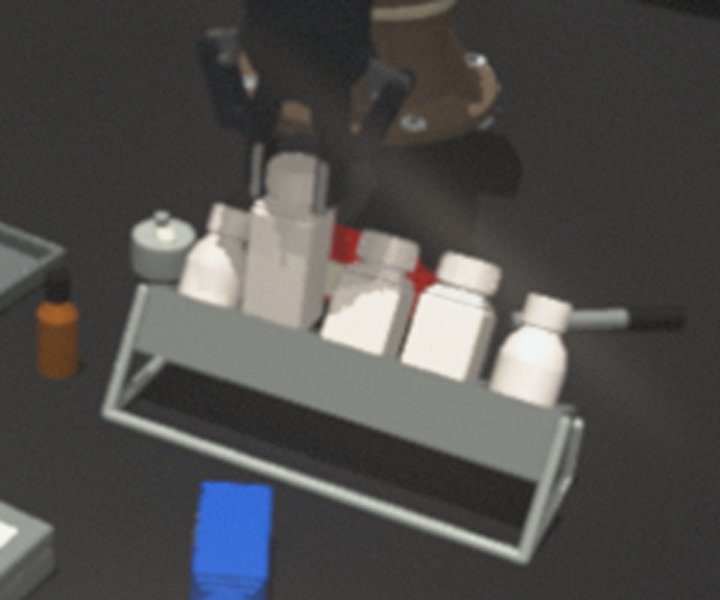

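```bash
python3 -m creep '[[[0,0,-1.5,0],[0,0,-4,0],[0,0,-8,0],[0.5,-3.5,-8,0],[0.9,-7.5,-8,-2],[1.3,-11.5,-8,-4],[1.7,-15.5,-8,-6.6],[2,-19.5,-8,-6.6]]]'
python3 go.py .4571 -.2912 .23 -6.05
```

```text
t: 4.2
position: [0.476, -0.0509, 0.2306]
orientation: [-0.064, 0.998, -0.0, 0.001]
wrist_force: [0.8, 0.0, -1.5]
grip_width: 0.0352
finger_force: 30.5
row [  4.96 -23.59   0.06] 13.4 t 4.2 q [-0.19  0.19  0.22  1.93 -0.05  1.02  1.75] F [ 0.8  0.  -1.5] w 0.0352 pos [ 0.476  -0.0509  0.2306]
```

```bash
python3 -m creep '[[[0.7,-4,0,4],[1.5,-8,0,8],[2.3,-12,0,12],[3.2,-16,0,13.4],[4,-20,0,13.4],[5,-23.6,0,13.4],[5,-23.6,0,13.4],[5,-23.6,0,13.4]]]'
python3 go.py .4571 -.2912 .23 -6.05
python3 - <<'E'
from h import *
import pickle
f=grab_frame("wrist");cv2.imwrite("pics/w2.png",f["image"][...,::-1]);pickle.dump(f,open("w2.pkl","wb"))
f=grab_frame("top");pickle.dump(f,open("t2.pkl","wb"))
f=grab_frame("scene");pickle.dump(f,open("s2.pkl","wb"))
E
```

```text
t: 4.87
position: [0.4553, -0.2924, 0.2303]
orientation: [0.057, 0.998, -0.001, 0.0]
wrist_force: [1.1, 0.8, -1.8]
grip_width: 0.0347
finger_force: 30.6
row [-0.16  0.14  0.03] -0.5 t 4.87 q [ 0.17  0.3   0.39  1.81 -0.13  1.06  2.07] F [ 1.1  0.8 -1.8] w 0.0347 pos [ 0.4553 -0.2924  0.2303]
```

View pics/w2.png

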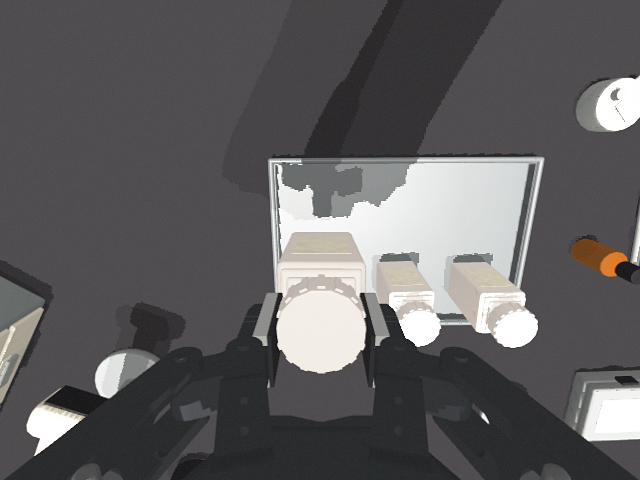

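```bash
cat > tr.py <<'E'
from m import *
import pickle
f=pickle.load(open("w2.pkl","rb"));P=cloud(f);g=cv2.GaussianBlur(f["image"],(3,3),0).max(2).astype(float)
def edge(sig):  # first subpixel crossing midway
    i=np.argmax(sig>115); 
    return i-1+(115-sig[i-1])/(sig[i]-sig[i-1])
def ln(pts):
    w=np.array([onz(f,u,v,.016)[:2] for u,v in pts],np.float32)
    vx,vy,x,y=cv2.fitLine(w,cv2.DIST_HUBER,0,.001,.001).ravel();return np.array([x,y]),np.array([vx,vy])
print("bench/rim",g[140,300:303],g[150:170,350].astype(int))
N=ln([(u,145+edge(g[145:175,u])) for u in range(290,525,4)])
L=ln([(255+edge(g[v,255:290]),v) for v in range(170,260,4)])
Rr=ln([(560-edge(g[v,560:510:-1]),v) for v in range(170,300,4)])
for n,(p,d) in zip("NLR",(N,L,Rr)): print(n,p.round(4),d.round(4),"deg",np.degrees(np.arctan2(d[1],d[0])).round(2))
def X(a,b):
    t=np.linalg.solve(np.array([a[1],-b[1]]).T,b[0]-a[0]);return a[0]+a[1]*t[0]
c1,c2=X(N,L),X(N,Rr);print("corners",c1,c2,"len",np.linalg.norm(c2-c1))
v=(c2-c1)/np.linalg.norm(c2-c1);x=np.array([v[1],-v[0]]);c=(c1+c2)/2+.094*x
print("theta",np.degrees(np.arctan2(x[1],x[0])),"centre",c)
for k in (-1,0,1): print("place",k,(c-.042*x+.084*k*v).round(4),"first",(c+.042*x+.084*k*v).round(4))
for nm,(a,b) in dict(st1=(395,442),st2=(487,540)).items():
    m=(P[...,2]>.09)&(P[...,2]<.13);m[:,:a]=0;m[:,b:]=0;q,bb,mm,e=disc(P[m],np.array([0,0,1.]),.004);print(nm,len(q),bb.round(4),mm.round(4),e.round(3))
m=np.zeros(g.shape,bool);m[290:360,290:352]=1;q=P[m];q=q[abs(q[:,2]-np.median(q[:,2]))<.006]
c0=q.mean(0);n=np.linalg.svd(q-c0,full_matrices=0)[2][2];n*=np.sign(n[2]);print("cap normal",n.round(3),c0.round(4))
E
python3 tr.py
```

```text
bench/rim [72. 72. 72.] [ 52  54  54  51  47  44  47  71 109 136 146 135 118 121 141 151 151 150
 138 117]
N [ 0.4125 -0.2017] [0.1   0.995] deg 84.26
L [ 0.4527 -0.3472] [ 0.9938 -0.1114] deg -6.39
R [ 0.5205 -0.0721] [ 0.9943 -0.1066] deg -6.12
corners [ 0.3985036  -0.34112427] [ 0.42654496 -0.06197648] len 0.28055272
theta -5.736316 centre [ 0.50605357 -0.21094571]
place -1 [ 0.4559 -0.2903] first [ 0.5394 -0.2987]
place 0 [ 0.4643 -0.2067] first [ 0.5478 -0.2151]
place 1 [ 0.4727 -0.1232] first [ 0.5562 -0.1316]
st1 1107 [ 0.5479 -0.2176] [ 0.5456 -0.2176  0.1132] [0.037 0.035 0.005]
st2 1231 [ 0.5588 -0.1346] [ 0.5574 -0.1356  0.1132] [0.037 0.037 0.005]
cap normal [-0.124  0.013  0.992] [ 0.4474 -0.2921  0.2552]
```

```bash
python3 -m creep '[[[0.3,0.2,3.5,-0.7],[0.3,0.2,7,-0.7],[0.3,0.2,10,-0.7],[0.3,0.2,12,-0.7],[0.3,0.2,13,-0.7],[0.3,0.2,13.3,-0.7],[0.3,0.2,13.3,-0.7]]]' - 20
python3 - <<'E'
from h import *
import pickle
for n in ("wrist","scene"): pickle.dump(grab_frame(n),open(n[0]+"3.pkl","wb"))
f=pickle.load(open("w3.pkl","rb"));P=cloud(f)
m=np.zeros((480,640),bool);m[290:360,290:352]=1;q=P[m];q=q[abs(q[:,2]-np.median(q[:,2]))<.006]
c0=q.mean(0);n=np.linalg.svd(q-c0,full_matrices=0)[2][2];n*=np.sign(n[2]);print("cap normal",n.round(3),c0.round(4),"origin",(c0-.11*n).round(4))
E
python3 go.py .4574 -.2912 .09 -5.9
```

```text
t: 5.6
position: [0.454, -0.2865, 0.0974]
orientation: [0.047, 0.999, 0.0, -0.0]
wrist_force: [0.3, -0.2, -0.1]
grip_width: 0.0347
finger_force: 30.6
cap normal [-0.124  0.007  0.992] [ 0.446  -0.2863  0.1224] origin [ 0.4597 -0.287   0.0132]
row [-0.32 -0.36  0.86] 0.4 t 5.7 q [ 0.22  0.46  0.34  1.96 -0.21  0.76  2.15] F [ 0.1 -0.1 -1.1] w 0.035 pos [ 0.4545 -0.2873  0.0986]
```

```bash
python3 -m creep '[[[0.2,-0.4,0.2,0.4],[0.2,-0.4,0.4,0.4],[0.2,-0.4,0.6,0.4],[0.2,-0.4,0.75,0.4],[0.2,-0.4,0.85,0.4],[0.2,-0.4,0.85,0.4]]]' -1 20
python3 go.py .4574 -.2912 .09 -5.9
```

```text
t: 6.2
position: [0.452, -0.2912, 0.0894]
orientation: [0.051, 0.999, -0.0, 0.001]
wrist_force: [0.1, 0.1, 4.2]
grip_width: 0.0352
finger_force: 31.1
row [-0.54  0.05 -0.06] 0.0 t 6.2 q [ 0.23  0.47  0.33  1.97 -0.22  0.74  2.16] F [0.1 0.1 4.2] w 0.0352 pos [ 0.452  -0.2912  0.0894]
```

```bash
python3 -m creep '[[[-0.3,0,0.1,0],[-0.6,0,0.17,0],[-0.9,0,0.22,0],[-1.2,0,0.27,0],[-1.2,0,0.3,0],[-1.2,0,0.3,0]]]'
cat > cap.py <<'E'
from h import *
import pickle
f=grab_frame("wrist");P=cloud(f);pickle.dump(f,open("wl.pkl","wb"))
m=np.zeros((480,640),bool);m[290:360,290:352]=1;q=P[m];q=q[abs(q[:,2]-np.median(q[:,2]))<.006]
c0=q.mean(0);n=np.linalg.svd(q-c0,full_matrices=0)[2][2];n*=np.sign(n[2]);print("cap normal",n.round(3),c0.round(4),"origin",(c0-.11*n).round(4))
E
python3 cap.py; python3 go.py .4574 -.2912 .09 -5.9
```

```text
t: 6.7
position: [0.4635, -0.2926, 0.087]
orientation: [0.052, 0.999, -0.0, 0.001]
wrist_force: [-3.5, 1.9, 14.2]
grip_width: 0.0347
finger_force: 32.6
cap normal [-0.035 -0.     0.999] [ 0.4549 -0.2923  0.1132] origin [ 0.4587 -0.2923  0.0033]
row [ 0.61  0.07 -0.3 ] -0.0 t 6.75 q [ 0.23  0.49  0.33  1.94 -0.23  0.74  2.15] F [-4.3  1.4 14. ] w 0.0349 pos [ 0.4634 -0.2926  0.087 ]
```

```bash
python3 -m creep '[[[-0.1,0,-0.15,0],[-0.1,0,-0.2,0]]]'
python3 -m creep '[[[0,0,0,0],[0,0,0,0],[0,0,0,0],[0,0,-1,0],[0,0,-3,0],[0,0,-6,0],[0,0,-10,0],[0,0,-13,0]]]' 0.05 20
cat > chk.py <<'E'
from m import *
import sys,pickle
f=grab_frame("wrist");P=cloud(f);pickle.dump(f,open("wl.pkl","wb"))
b=[.5078,-.2120];th=np.radians(-5.9);x=np.array([np.cos(th),np.sin(th)]);y=np.array([-x[1],x[0]])
for i in (-1,1):
  for k in (-1,0,1):
    g=b+.042*i*x+.084*k*y
    q=P[(np.hypot(P[...,0]-g[0],P[...,1]-g[1])<.03)&(P[...,2]>.1)&(P[...,2]<.125)]
    if len(q)<150: continue
    qq,bb,mm,e=disc(q,np.array([0,0,1.]),.004);c0=qq.mean(0);n=np.linalg.svd(qq-c0,full_matrices=0)[2][2];n*=np.sign(n[2])
    print(i,k,len(qq),"capc",bb.round(4),"n",n.round(3),"want",g.round(4),"err tray mm",(1e3*np.array([(bb-g)@x,(bb-g)@y])).round(1),"z",mm[2].round(4),e.round(3))
E
python3 chk.py; python3 go.py .464 .20 .23 .56
```

```text
t: 6.92
position: [0.4644, -0.2923, 0.0881]
orientation: [0.051, 0.999, -0.0, 0.0]
wrist_force: [0.5, -0.2, -1.5]
grip_width: 0.0353
finger_force: 31.3
t: 7.58
position: [0.464, -0.2927, 0.221]
orientation: [0.052, 0.999, -0.0, 0.001]
wrist_force: [1.1, -0.7, -0.6]
grip_width: 0.0448
finger_force: 0.0
-1 -1 1698 capc [ 0.4614 -0.2921] n [-0.008 -0.     1.   ] want [ 0.4574 -0.2912] err tray mm [ 4.  -0.4] z 0.1132 [0.037 0.037 0.005]
1 -1 1324 capc [ 0.5418 -0.2996] n [-0.014  0.001  1.   ] want [ 0.5409 -0.2999] err tray mm [0.8 0.3] z 0.1132 [0.037 0.037 0.005]
1 0 904 capc [ 0.5463 -0.2149] n [-0.018  0.009  1.   ] want [ 0.5496 -0.2163] err tray mm [-3.4  1.1] z 0.1133 [0.035 0.03  0.005]
1 1 1325 capc [ 0.5587 -0.1349] n [-0.019 -0.013  1.   ] want [ 0.5582 -0.1328] err tray mm [ 0.7 -2.1] z 0.1132 [0.038 0.037 0.005]
row [ 5.37 49.14 -0.55] -6.5 t 7.63 q [ 0.17  0.32  0.39  1.79 -0.14  1.05  2.08] F [ 2.3 -2.   3.9] w 0.0451 pos [ 0.4664 -0.2944  0.2265]
```

```bash
python3 -m creep '[[[0,0,4,0],[0,0,8,0],[0,0,11,0],[0,0,12.5,0],[0,0,13,0],[0,0,13,0]]]'
python3 -m creep '[[[0,0,0,0],[0,0,0,0],[0,0,0,0],[0,0,0,0],[0,0,-0.3,0],[0.2,0,-0.4,0],[0.4,0,-0.4,0],[0.4,0,-0.4,0]]]' -1 20
python3 -m creep '[[[0,0,0.2,0],[0,0,0.4,0],[0,0,0.45,0],[0,0,0.45,0]]]'
```

```text
t: 8.13
position: [0.4635, -0.2921, 0.0873]
orientation: [0.052, 0.999, 0.0, -0.001]
wrist_force: [-0.1, -0.0, 0.4]
grip_width: 0.0448
finger_force: 0.0
t: 8.8
position: [0.4595, -0.2919, 0.092]
orientation: [0.052, 0.999, 0.0, -0.0]
wrist_force: [0.7, 0.1, -2.0]
grip_width: 0.035
finger_force: 20.5
t: 9.13
position: [0.4611, -0.2918, 0.0886]
orientation: [0.051, 0.999, 0.0, 0.001]
wrist_force: [-2.6, 3.6, 17.7]
grip_width: 0.0355
finger_force: 21.9
```

```bash
python3 -m creep '[[[0,0,0,0],[0,0,0,0],[0,0,0,0],[0,0,-1,0],[0,0,-3,0],[0,0,-6,0],[0,0,-10,0],[0,0,-13,0]]]' 0.05 20
python3 chk.py; python3 go.py .464 .20 .23 .56
```

```text
t: 9.8
position: [0.46, -0.2924, 0.2203]
orientation: [0.052, 0.999, -0.0, 0.0]
wrist_force: [1.2, -0.6, 0.5]
grip_width: 0.0446
finger_force: 0.0
-1 -1 1709 capc [ 0.4568 -0.2912] n [-0.009  0.001  1.   ] want [ 0.4574 -0.2912] err tray mm [-0.6 -0. ] z 0.1132 [0.037 0.037 0.005]
1 -1 1312 capc [ 0.5419 -0.2996] n [-0.017  0.002  1.   ] want [ 0.5409 -0.2999] err tray mm [0.9 0.4] z 0.1132 [0.036 0.037 0.005]
1 0 794 capc [ 0.5461 -0.214 ] n [-0.023  0.01   1.   ] want [ 0.5496 -0.2163] err tray mm [-3.7  2. ] z 0.1132 [0.034 0.028 0.005]
1 1 1312 capc [ 0.559  -0.1351] n [-0.015 -0.017  1.   ] want [ 0.5582 -0.1328] err tray mm [ 1.  -2.2] z 0.1132 [0.038 0.036 0.005]
row [ 4.96 49.15 -0.62] -6.5 t 9.85 q [ 0.16  0.32  0.4   1.8  -0.14  1.04  2.08] F [ 2.5 -2.4  4.7] w 0.045 pos [ 0.4624 -0.294   0.2258]
```

```bash
python3 -m creep '[[[0.4,4,0,0],[0.8,8,0,0],[1.2,12,0,0],[1.6,16,0,0],[2,20,0,0],[2.4,24,0,0],[2.8,28,0,0],[3.2,32,0,0]]]'
python3 -m creep '[[[1.5,17,0,-6.5],[1.5,17,0,-6.5],[1.5,17,0,-6.5],[1.5,17,0,-6.5],[1.5,17,0,-6.5],[1.5,17,0,-6.5],[1.5,17,0,-6.5]]]'
python3 go.py .4645 .2 .10 .56
```

```text
t: 10.52
position: [0.4608, 0.0314, 0.2181]
orientation: [0.052, 0.999, 0.0, 0.0]
wrist_force: [0.8, 0.0, -0.2]
grip_width: 0.0443
finger_force: 0.0
t: 11.1
position: [0.4637, 0.1999, 0.2175]
orientation: [-0.006, 1.0, -0.0, -0.0]
wrist_force: [0.0, 0.2, -0.8]
grip_width: 0.0449
finger_force: 0.0
row [-8.000e-02  1.000e-02  1.175e+01] 0.1 t 11.1 q [-0.6   0.25  0.1   1.89 -0.03  1.01  1.1 ] F [ 0.   0.2 -0.8] w 0.0449 pos [0.4637 0.1999 0.2175]
```

```bash
python3 -m creep '[[[0,0,4,0],[0,0,7,0],[0,0,9,0],[0,0,10,0],[0,0,11,0],[0,0,11.9,0],[0,0,11.9,0]]]'
python3 -m creep '[[[0,0,0,0],[0,0,0,0],[0,0,0,0],[0,0,0,0],[0,0,0,0]]]' -1 30
python3 -m creep '[[[0.3,0,-0.5,0],[0.6,0,-1.0,0],[0.9,0,-1.6,0],[1.2,0,-2.1,0],[1.5,0,-2.6,0],[1.5,0,-2.6,0]]]'
```

```text
t: 11.68
position: [0.4637, 0.1996, 0.0977]
orientation: [-0.005, 1.0, -0.0, -0.0]
wrist_force: [-0.2, -0.1, 0.4]
grip_width: 0.0451
finger_force: 0.0
t: 12.1
position: [0.464, 0.2006, 0.0989]
orientation: [-0.005, 1.0, 0.0, 0.0]
wrist_force: [0.2, -0.4, -0.3]
grip_width: 0.0348
finger_force: 30.0
t: 12.6
position: [0.4485, 0.2005, 0.1255]
orientation: [-0.005, 1.0, 0.0, 0.0]
wrist_force: [-1.0, 0.8, -1.6]
grip_width: 0.035
finger_force: 30.0
```

```bash
python3 -m creep '[[[-0.5,0,-0.45,0],[-1.05,0,-0.85,0],[-1.6,0,-1.2,0],[-2.15,0,-1.55,0],[-2.75,0,-1.8,0],[-3.3,0,-2.05,0],[-4.4,0,-2.4,0],[-5.0,0,-2.45,0]]]'
python3 -m creep '[[[-0.6,0,0,0],[-0.6,0,0,0],[-0.6,0,-1.5,0],[-0.6,0,-4,0],[-0.6,0,-8,0],[-0.6,0,-8,0]]]'
python3 cap.py;python3 go.py .464 -.2077 .23 -5.9
```

```text
t: 13.27
position: [0.5005, 0.2007, 0.1496]
orientation: [-0.005, 1.0, 0.0, 0.001]
wrist_force: [-3.1, 0.2, 1.1]
grip_width: 0.0351
finger_force: 30.2
t: 13.77
position: [0.5084, 0.202, 0.2353]
orientation: [-0.005, 1.0, 0.002, 0.005]
wrist_force: [1.6, 0.1, -0.2]
grip_width: 0.0352
finger_force: 30.4
cap normal [-0.059 -0.005  0.998] [0.4998 0.2013 0.262 ] origin [0.5063 0.2018 0.1522]
row [  4.76 -40.89   0.08] 6.5 t 13.82 q [-0.57  0.3   0.12  1.78 -0.04  1.06  1.14] F [-0.4  0.4 -1.4] w 0.035 pos [0.5075 0.2017 0.2326]
```

```bash
python3 -m creep '[[[0.5,-4,0,0],[1,-8,0,1],[1.4,-12,0,2],[1.9,-16,0,3],[2.4,-20,0,4],[2.8,-24,0,5],[3.3,-28,0,6.5],[3.8,-32,0,6.5]]]'
python3 go.py .4635 -.2085 .0995 -5.9
```

```text
t: 14.48
position: [0.4694, -0.1216, 0.2283]
orientation: [0.052, 0.999, -0.0, 0.0]
wrist_force: [0.8, 0.6, -1.4]
grip_width: 0.035
finger_force: 30.4
row [-0.31 -8.7  12.89] -0.1 t 14.48 q [-0.11  0.21  0.31  1.93 -0.07  1.02  1.69] F [ 0.8  0.6 -1.4] w 0.035 pos [ 0.4694 -0.1216  0.2283]
```

```bash
python3 -m creep '[[[-0.2,-4,0,0],[-0.3,-8.2,0,0],[-0.3,-8.4,3,0],[-0.3,-8.4,7,0],[-0.3,-8.4,10,0],[-0.3,-8.4,12,0],[-0.3,-8.4,12.8,0],[-0.3,-8.4,12.8,0]]]'
python3 -m creep '[[[0,0,0,0]]]';python3 go.py .4635 -.2085 .087 -5.9
```

```text
t: 15.15
position: [0.463, -0.2032, 0.0989]
orientation: [0.052, 0.999, 0.0, -0.002]
wrist_force: [0.3, 0.7, -0.6]
grip_width: 0.0346
finger_force: 30.4
t: 15.23
position: [0.4646, -0.2037, 0.1011]
orientation: [0.052, 0.999, -0.0, 0.0]
wrist_force: [0.8, -0.2, -0.5]
grip_width: 0.035
finger_force: 30.4
row [ 0.06 -0.49  1.41] -0.0 t 15.23 q [ 0.07  0.41  0.31  2.03 -0.18  0.73  1.96] F [ 0.8 -0.2 -0.5] w 0.035 pos [ 0.4646 -0.2037  0.1011]
```

```bash
python3 -m creep '[[[0.05,-0.45,0.4,0],[0.05,-0.45,0.8,0],[0.05,-0.45,1.1,0],[0.05,-0.45,1.3,0],[0.05,-0.45,1.35,0],[0.05,-0.45,1.35,0]]]'
```

```text
t: 15.73
position: [0.4634, -0.2078, 0.0874]
orientation: [0.051, 0.999, 0.0, 0.0]
wrist_force: [1.0, 0.2, -0.7]
grip_width: 0.0349
finger_force: 30.4
```

```bash
python3 -m creep '[[[0,0,0.1,0],[0,0,0.2,0],[-0.15,0,0.3,0],[-0.3,0,0.35,0],[-0.5,0,0.4,0],[-0.5,0,0.4,0]]]'; python3 cap.py
```

```text
t: 16.23
position: [0.4703, -0.209, 0.0862]
orientation: [0.052, 0.999, -0.0, 0.002]
wrist_force: [-6.6, 3.9, 34.9]
grip_width: 0.0352
finger_force: 39.3
cap normal [-0.021 -0.004  1.   ] [ 0.4612 -0.2086  0.1142] origin [ 0.4635 -0.2082  0.0043]
```

```bash
python3 -m creep '[[[0,0,-0.15,0],[0,0,-0.25,0],[0,0,-0.25,0]]]'
python3 -m creep '[[[0,0,0,0],[0,0,0,0],[0,0,0,0],[0,0,-1,0],[0,0,-3,0],[0,0,-6,0],[0,0,-10,0],[0,0,-13,0]]]' 0.05 20
python3 -m creep '[[[0,0,0,0]]]';python3 chk.py
```

```text
t: 16.53
position: [0.4687, -0.2085, 0.0862]
orientation: [0.051, 0.999, -0.0, 0.0]
wrist_force: [-1.0, 0.3, 5.7]
grip_width: 0.0348
finger_force: 33.4
t: 17.2
position: [0.4683, -0.2088, 0.2188]
orientation: [0.052, 0.999, -0.0, 0.0]
wrist_force: [0.2, 0.1, -0.3]
grip_width: 0.0448
finger_force: 0.0
t: 17.28
position: [0.4712, -0.21, 0.2224]
orientation: [0.052, 0.999, -0.001, 0.005]
wrist_force: [0.9, -0.7, -0.1]
grip_width: 0.0448
finger_force: 0.0
-1 -1 1721 capc [ 0.4569 -0.2914] n [-0.006  0.008  1.   ] want [ 0.4574 -0.2912] err tray mm [-0.5 -0.2] z 0.1132 [0.038 0.037 0.005]
-1 0 1734 capc [ 0.46   -0.2078] n [-0.008 -0.001  1.   ] want [ 0.466  -0.2077] err tray mm [-6.  -0.8] z 0.1132 [0.037 0.036 0.005]
1 -1 729 capc [ 0.539  -0.3037] n [-0.033 -0.005  0.999] want [ 0.5409 -0.2999] err tray mm [-1.5 -4. ] z 0.1132 [0.031 0.029 0.005]
1 0 1307 capc [ 0.5471 -0.2189] n [-0.013  0.     1.   ] want [ 0.5496 -0.2163] err tray mm [-2.1 -2.8] z 0.1132 [0.037 0.036 0.005]
1 1 914 capc [ 0.5571 -0.131 ] n [-0.027  0.014  1.   ] want [ 0.5582 -0.1328] err tray mm [-1.3  1.7] z 0.1132 [0.035 0.03  0.005]
```

```bash
python3 -m creep '[[[0.5,0,4,0],[0.5,0,8,0],[0.5,0,11,0],[0.5,0,12.5,0],[0.5,0,13,0],[0.5,0,13,0]]]'
python3 -m creep '[[[0,0,0,0],[0,0,0,0],[0,0,0,0],[0,0,0,0],[0,0,-0.3,0],[-0.3,0,-0.4,0],[-0.55,0,-0.4,0],[-0.55,0,-0.4,0]]]' -1 20
python3 -m creep '[[[0,0,0.2,0],[0,0,0.35,0],[0,0,0.4,0],[0,0,0.4,0]]]'
```

```text
t: 17.83
position: [0.4623, -0.2076, 0.0846]
orientation: [0.052, 0.999, 0.0, -0.002]
wrist_force: [-0.6, -0.1, 0.8]
grip_width: 0.0448
finger_force: 0.0
t: 18.5
position: [0.4699, -0.2085, 0.0902]
orientation: [0.051, 0.999, -0.0, 0.001]
wrist_force: [1.0, -0.5, -0.4]
grip_width: 0.0347
finger_force: 20.5
t: 18.83
position: [0.4692, -0.2084, 0.0862]
orientation: [0.051, 0.999, 0.0, 0.0]
wrist_force: [-2.8, 1.4, 6.7]
grip_width: 0.0352
finger_force: 21.2
```

```bash
python3 -m creep '[[[0,0,0,0],[0,0,0,0],[0,0,0,0],[0,0,-1,0],[0,0,-3,0],[0,0,-6,0],[0,0,-10,0],[0,0,-13,0]]]' 0.05 20
python3 -m creep '[[[0,0,0,0]]]';python3 chk.py; python3 go.py .4620 .2538 .22 .56
```

```text
t: 19.5
position: [0.4688, -0.2089, 0.2189]
orientation: [0.052, 0.999, -0.0, 0.0]
wrist_force: [1.2, 1.3, -0.1]
grip_width: 0.0444
finger_force: 0.0
t: 19.58
position: [0.4717, -0.21, 0.2224]
orientation: [0.052, 0.999, -0.001, 0.005]
wrist_force: [0.3, -1.2, -1.2]
grip_width: 0.0446
finger_force: 0.0
-1 -1 1720 capc [ 0.4567 -0.2913] n [-0.01   0.004  1.   ] want [ 0.4574 -0.2912] err tray mm [-0.7 -0.1] z 0.1132 [0.037 0.037 0.005]
-1 0 1699 capc [ 0.4656 -0.2084] n [-0.006 -0.     1.   ] want [ 0.466  -0.2077] err tray mm [-0.4 -0.7] z 0.1132 [0.037 0.037 0.005]
1 -1 740 capc [ 0.5391 -0.3035] n [-0.026 -0.008  1.   ] want [ 0.5409 -0.2999] err tray mm [-1.4 -3.8] z 0.1132 [0.032 0.03  0.005]
1 0 1304 capc [ 0.5474 -0.2189] n [-0.018 -0.001  1.   ] want [ 0.5496 -0.2163] err tray mm [-1.9 -2.8] z 0.1132 [0.037 0.036 0.005]
1 1 915 capc [ 0.5578 -0.1311] n [-0.022  0.01   1.   ] want [ 0.5582 -0.1328] err tray mm [-0.6  1.6] z 0.1132 [0.036 0.03  0.005]
row [ 5.64 45.98 -0.11] -6.5 t 19.63 q [ 0.02  0.27  0.37  1.88 -0.11  1.01  1.9 ] F [-1.2  0.4 -0.4] w 0.0451 pos [ 0.4707 -0.2094  0.2197]
```

```bash
python3 -m creep '[[[0.5,4,0,0],[1,8,0,0],[1.5,12,0,0],[2,16,0,0],[2.5,20,0,0],[3,24,0,0],[3.4,28,0,0],[3.8,32,0,0]]]'
python3 -m creep '[[[1.6,14,0,-6.5],[1.6,14,0,-6.5],[1.6,14,0,-6.5],[1.6,14,0,-6.5],[1.6,14,0,-6.5],[1.6,14,0,-6.5],[1.6,14,0,-6.5]]]'
python3 go.py .4635 .2538 .099 .56
```

```text
t: 20.3
position: [0.463, 0.1154, 0.2156]
orientation: [0.052, 0.999, -0.0, -0.0]
wrist_force: [1.1, -0.5, 0.0]
grip_width: 0.0444
finger_force: 0.0
t: 20.88
position: [0.4624, 0.2532, 0.2154]
orientation: [-0.005, 1.0, -0.001, -0.0]
wrist_force: [0.9, -0.2, -0.3]
grip_width: 0.0448
finger_force: 0.0
row [-0.13  0.08 11.64] -0.0 t 20.88 q [-0.67  0.29  0.09  1.84 -0.03  1.02  1.01] F [ 0.9 -0.2 -0.3] w 0.0448 pos [0.4624 0.2532 0.2154]
```

```bash
python3 -m creep '[[[-0.1,0,4,0],[-0.1,0,7,0],[-0.1,0,9,0],[-0.1,0,10,0],[-0.1,0,11,0],[-0.1,0,11.7,0],[-0.1,0,11.7,0]]]'
python3 -m creep '[[[0,0,0,0],[0,0,0,0],[0,0,0,0],[0,0,0,0],[0,0,0,0]]]' -1 30
python3 -m creep '[[[0.3,0,-0.5,0],[0.6,0,-1.0,0],[0.9,0,-1.6,0],[1.2,0,-2.1,0],[1.5,0,-2.6,0],[1.5,0,-2.6,0]]]'
```

```text
t: 21.47
position: [0.4635, 0.254, 0.0984]
orientation: [-0.005, 1.0, -0.0, -0.0]
wrist_force: [-0.1, -1.7, 0.1]
grip_width: 0.0446
finger_force: 0.0
t: 21.88
position: [0.4639, 0.2549, 0.0995]
orientation: [-0.005, 1.0, 0.0, 0.001]
wrist_force: [-0.9, -0.7, 2.7]
grip_width: 0.0349
finger_force: 30.2
t: 22.38
position: [0.4481, 0.2549, 0.126]
orientation: [-0.006, 1.0, 0.0, 0.0]
wrist_force: [-0.3, -0.5, -1.3]
grip_width: 0.0351
finger_force: 30.2
```

```bash
python3 -m creep '[[[-0.5,0,-0.45,0],[-1.05,0,-0.85,0],[-1.6,0,-1.2,0],[-2.15,0,-1.55,0],[-2.75,0,-1.8,0],[-3.3,0,-2.05,0],[-4.4,0,-2.4,0],[-5.1,0,-2.45,0]]]'
python3 -m creep '[[[-0.7,0,0,0],[-0.9,0,0,0],[-0.9,0,-1.5,0],[-0.9,0,-4,0],[-0.9,0,-8,0],[-0.9,0,-8,0]]]'
python3 -m creep '[[[0,0,0,0]]]'; python3 cap.py;python3 go.py .4780 -.1250 .23 -5.9
```

```text
t: 23.05
position: [0.501, 0.2551, 0.15]
orientation: [-0.005, 1.0, 0.0, 0.001]
wrist_force: [-2.3, 0.7, 0.6]
grip_width: 0.0347
finger_force: 30.5
t: 23.55
position: [0.5122, 0.2566, 0.236]
orientation: [-0.005, 1.0, 0.003, 0.005]
wrist_force: [1.4, 0.7, -1.1]
grip_width: 0.0346
finger_force: 30.7
t: 23.63
position: [0.5105, 0.2558, 0.2317]
orientation: [-0.005, 1.0, 0.001, 0.003]
wrist_force: [-0.6, 0.2, -2.2]
grip_width: 0.0348
finger_force: 30.7
cap normal [-0.023 -0.002  1.   ] [0.5017 0.2551 0.2581] origin [0.5043 0.2554 0.1482]
row [  3.52 -37.99  -0.05] 6.5 t 23.68 q [-0.63  0.34  0.1   1.72 -0.04  1.08  1.06] F [ 0.5 -0.1 -2.6] w 0.0347 pos [0.5093 0.2553 0.2299]
```

```bash
python3 -m creep '[[[0.3,-4,0,0],[0.6,-8,0,1],[1,-12,0,2],[1.3,-16,0,3],[1.6,-20,0,4],[2,-24,0,5],[2.3,-28,0,6.5],[2.7,-32,0,6.5]]]'
python3 -m creep '[[[0.4,-4,0,0],[0.4,-6.1,0,0],[0.4,-6.1,3,0],[0.4,-6.1,7,0],[0.4,-6.1,10,0],[0.4,-6.1,12,0],[0.4,-6.1,12.8,0],[0.4,-6.1,12.8,0]]]'
python3 -m creep '[[[0,0,0,0]]]'; python3 cap.py; python3 go.py .4825 -.1255 .0865 -5.9
```

```text
t: 24.35
position: [0.4838, -0.0671, 0.2282]
orientation: [0.052, 0.999, -0.0, -0.001]
wrist_force: [1.8, -0.2, -1.5]
grip_width: 0.0351
finger_force: 30.7
t: 25.02
position: [0.4727, -0.1252, 0.099]
orientation: [0.052, 0.999, -0.0, -0.002]
wrist_force: [-0.0, -0.3, -1.4]
grip_width: 0.0351
finger_force: 30.7
t: 25.1
position: [0.4745, -0.1255, 0.1014]
orientation: [0.052, 0.999, -0.0, -0.0]
wrist_force: [-0.1, -0.5, -1.0]
grip_width: 0.0353
finger_force: 30.7
cap normal [-0.018  0.001  1.   ] [ 0.4659 -0.1252  0.1279] origin [ 0.4679 -0.1254  0.0179]
row [-0.72  0.08  1.56] -0.0 t 25.15 q [-0.06  0.38  0.27  2.06 -0.15  0.71  1.77] F [ 0.5 -0.4 -0.4] w 0.035 pos [ 0.4752 -0.1256  0.1021]
```

```bash
python3 -m creep '[[[-0.4,0.1,0.3,0],[-0.8,0.1,0.7,0],[-0.8,0.1,1.0,0],[-0.8,0.1,1.2,0],[-0.8,0.1,1.3,0],[-0.8,0.1,1.4,0],[-0.8,0.1,1.45,0],[-0.8,0.1,1.45,0]]]'
```

```text
t: 25.82
position: [0.4828, -0.1253, 0.0873]
orientation: [0.052, 0.999, 0.0, 0.0]
wrist_force: [-1.1, 0.3, 3.3]
grip_width: 0.0351
finger_force: 31.2
```

Touching; a light press to flatten, then release.

```bash
python3 -m creep '[[[0,0,0.1,0],[-0.05,0,0.12,0],[-0.05,0,0.12,0],[-0.05,0,0,0],[-0.05,0,0,0]]]'
python3 -m creep '[[[0,0,0,0],[0,0,0,0],[0,0,0,0],[0,0,-1,0],[0,0,-3,0],[0,0,-6,0],[0,0,-10,0],[0,0,-13,0]]]' 0.05 20
python3 -m creep '[[[0,0,0,0]]]';python3 chk.py
```

```text
t: 26.23
position: [0.4834, -0.1253, 0.0873]
orientation: [0.052, 0.999, 0.0, 0.0]
wrist_force: [-0.4, 0.7, -1.7]
grip_width: 0.035
finger_force: 30.8
t: 26.9
position: [0.4832, -0.1257, 0.2199]
orientation: [0.052, 0.999, -0.0, 0.001]
wrist_force: [0.8, 0.1, 0.3]
grip_width: 0.0451
finger_force: 0.0
t: 26.98
position: [0.4862, -0.1263, 0.2234]
orientation: [0.052, 0.999, -0.0, 0.005]
wrist_force: [1.0, -0.2, 0.2]
grip_width: 0.0448
finger_force: 0.0
-1 -1 1779 capc [ 0.457  -0.2909] n [-0.008  0.015  1.   ] want [ 0.4574 -0.2912] err tray mm [-0.4  0.3] z 0.1132 [0.037 0.039 0.005]
-1 0 1744 capc [ 0.4657 -0.2081] n [-0.007  0.007  1.   ] want [ 0.466  -0.2077] err tray mm [-0.3 -0.4] z 0.1132 [0.037 0.037 0.005]
-1 1 1714 capc [ 0.4757 -0.1248] n [-0.009  0.003  1.   ] want [ 0.4747 -0.1241] err tray mm [ 1.1 -0.5] z 0.1133 [0.037 0.037 0.005]
1 -1 1352 capc [ 0.5421 -0.299 ] n [-0.015  0.017  1.   ] want [ 0.5409 -0.2999] err tray mm [1. 1.] z 0.1132 [0.038 0.037 0.005]
1 0 1097 capc [ 0.5472 -0.2192] n [-0.021  0.002  1.   ] want [ 0.5496 -0.2163] err tray mm [-2.1 -3.1] z 0.1132 [0.036 0.036 0.005]
1 1 1309 capc [ 0.5578 -0.1345] n [-0.016  0.004  1.   ] want [ 0.5582 -0.1328] err tray mm [-0.2 -1.8] z 0.1132 [0.036 0.036 0.005]
```

```bash
python3 -m creep '[[[2,-2,-3,0],[4,-5,-6,0],[6,-8,-9,0],[8,-8,-12,0],[9,-8,-14,0],[9,-8,-14,0],[9,-8,-14,0]]]'
python3 - <<'E'
from h import *
import pickle
f=grab_frame("wrist");pickle.dump(f,open("w9.pkl","wb"));im=f["image"].copy();s=grab_frame("scene")["image"]
o=np.zeros((600,800,3),np.uint8);o[:300,:400]=cv2.resize(im,(400,300));o[:300,400:]=cv2.resize(s,(400,300))
b=np.array([.5078,-.2120]);ps=[proj(f,[*b,.004])];u,v=map(int,ps[0]);u=min(max(u,133),507);v=min(max(v,100),380);print(u,v)
c=im[v-100:v+100,u-133:u+133];o[300:,:399]=cv2.resize(c,(399,300),interpolation=cv2.INTER_CUBIC)
o[300:,400:]=cv2.resize(s[150:330,140:380],(400,300),interpolation=cv2.INTER_CUBIC)
cv2.imwrite("pics/fin.png",o[...,::-1])
E
```

```text
t: 27.62
position: [0.3853, -0.1958, 0.3576]
orientation: [0.052, 0.999, 0.0, 0.001]
wrist_force: [-0.4, 0.1, 0.2]
grip_width: 0.0451
finger_force: 0.0
318 266
```

View pics/fin.png

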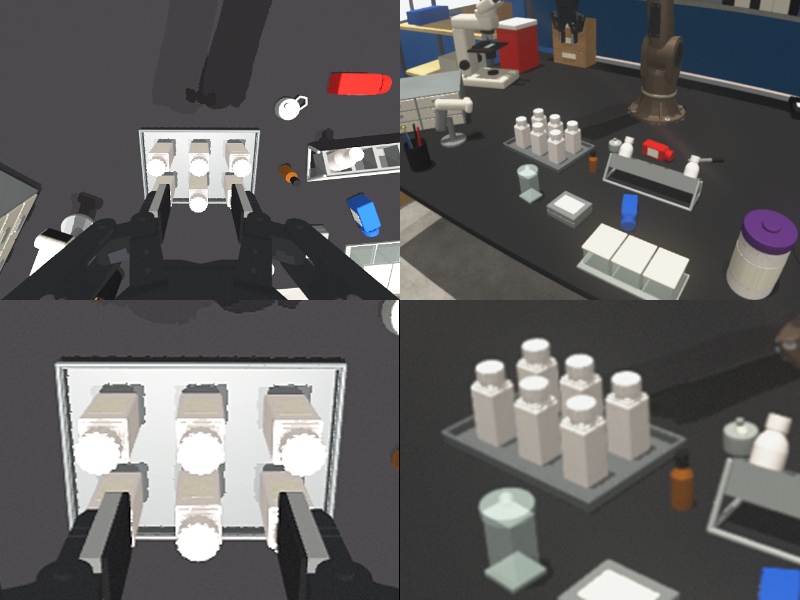

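Run:
```python
from m import *
import pickle
f=pickle.load(open("w9.pkl","rb"));P=cloud(f)
b=np.array([.5078,-.2120]);th=np.radians(-5.9);x=np.array([np.cos(th),np.sin(th)]);y=np.array([-x[1],x[0]])
T=np.stack([(P[...,:2]-b)@x,(P[...,:2]-b)@y,P[...,2]],-1)
for i in(-1,1):
  for k in (-1,0,1):
    q=T[(abs(T[...,1]-.084*k)<.016)&(abs(T[...,0]-(i*.042-.021))<.008)&(T[...,2]>.02)&(T[...,2]<.075)]
    if len(q)<60: continue
    p=np.polyfit(q[:,1],q[:,0],1);r=q[:,0]-np.polyval(p,q[:,1]);q=q[abs(r)<.002];p=np.polyfit(q[:,1],q[:,0],1)
    print(i,k,len(q),"face yaw vs tray deg",np.degrees(np.arctan(-p[0])).round(2),"centre x",(np.polyval(p,.084*k)+.021).round(4))
g=cv2.GaussianBlur(f["image"],(3,3),0).max(2).astype(float)
def w(u,v): return onz(f,u,v,.016)[:2]
def first(sig): i=np.argmax(sig>105);return i-1+(105-sig[i-1])/(sig[i]-sig[i-1])
vv=np.array([w(u,190+first(g[190:230,u])) for u in range(240,400,4)]);vv=(vv-b)@np.stack([x,y]).T
p=np.polyfit(vv[:,1],vv[:,0],1);print("near rim x at y=0",p[1].round(4),"yaw",np.degrees(np.arctan(-p[0])).round(2))
l=np.array([w(210+first(g[v,210:245]),v) for v in range(220,270,4)]);r=np.array([w(430-first(g[v,430:395:-1]),v) for v in range(220,270,4)])
print("left y",np.median((l-b)@y).round(4),"right y",np.median((r-b)@y).round(4))
q=T[(T[...,2]>.012)&(T[...,2]<.02)&(T[...,0]>.08)&(T[...,0]<.11)&(abs(T[...,1])<.12)];print("far rim",len(q),np.percentile(q[:,0],[5,50,95]).round(4))
```

```text
-1 -1 279 face yaw vs tray deg 0.01 centre x -0.0426
-1 0 281 face yaw vs tray deg -0.12 centre x -0.0424
-1 1 278 face yaw vs tray deg -0.17 centre x -0.041
1 -1 245 face yaw vs tray deg 0.66 centre x 0.043
1 0 373 face yaw vs tray deg 1.15 centre x 0.0403
1 1 252 face yaw vs tray deg 0.39 centre x 0.0425
near rim x at y=0 -0.0967 yaw -0.26
left y -0.141 right y 0.1404
far rim 283 [0.0898 0.0922 0.0955]
```

```bash
python3 -c "
from workcell import *
print(sign_off())"
```

```text
the job is handed in; nothing more can be done
None
```

The three square sample bottles now stand upright on the tray as the second row, within about 1 mm and 0.2° of my camera estimate of the grid. I handed the job in with about 28 s on the robot's clock. The first two were set 4–6 mm off at first, so I regripped and shifted each one. In the last pictures the standing row, the round bottles and the other bench items showed no sign of having moved.

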